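Hook the tamper tray out of the cart's rack

TASK

Push the half-open bifold shutter at its fold so that both leaves collapse fully against the left side of the rack. Then take the red hook tool, hook it behind the near rim of the smoky tray in the rack and drag the tray out until the whole tamper stands clear in front of the rack, and lay the hook tool back on its wooden cradle the way it lay. Finally lift the tamper out and set it down (do not drop it) standing upright, wholly on the tamping mat, with the shutter left collapsed and the two white cups left alone.

Things in the scene. Friction and masses are not known exactly. Their poses are not given: they have to be found in the camera images.
- rack: Low fixed rack, 180 mm deep (x), 354 wide (y). Posts, smoky side walls, open back, roof of bars 50 mm apart at heights 129 to 146 mm: no gripper fits under it. Origin under its centre on the cart top; own x points away from the robot, y left. Its front plane, closed by the shutter, is x = -0.09 in its frame; the opening runs from y = -0.15 to +0.15.
- leaf_a (a joint): Shutter's left leaf (rad): 0 flat across the front, 1.5 stop, both leaves folded together, standing out towards the robot at the opening's left end. Collapsed counts from 1.3. Each leaf 150 mm wide, 8 thick, 8 to 116 mm above the cart top; the right leaf follows, its free edge runs along the front. Under 2 N moves the fold; it stays where left.
- fold (a point): Fold hinge: upright brass barrel, diameter 18 mm, from 6 to 166 mm above the cart top (50 mm taller than the leaves). Point on its axis, 145 mm up. It swings at radius 150 mm about jamb; opening, it goes towards the robot and to the left (clockwise from above). From jamb to fold is the rack's -y turned clockwise by joint leaf_a.
- jamb (a point): Fixed hinge axis (vertical) of the left leaf, at the left end of the front opening, given 145 mm above the cart top.
- hook_grip (a point): Hook tool, 220 g: centre of its red square handle, 110 mm long (own x), 20 wide, 24 high. A steel rod, diameter 8 mm, runs along own +x at this height to 130 mm from this point, then turns straight down to 46 mm below this point. It starts level on the cradle, hook pointing away from the robot, this point 62 mm above the cart top.
- cradle: Fixed wooden cradle. Origin under its centre on the cart top; own x along the tool. Foot 130 x 60 x 8 mm; saddles 10 mm thick at x = -42 and +42 mm, floors 50 mm up, between cheeks 12 mm high, 34 mm apart; grip the handle from above between them. Tool is back: level on both saddles, handle centre within 25 mm of the cradle's centre, hook towards +x.
- insert_cell (a point): Loose smoky tray, 118 mm long (own x, away from the robot), 90 wide, 45 high, walls and floor 4 mm, 250 g. Point: floor middle of its empty near cell (34 x 82 mm), 4 mm above the cart top. Inner face of the near rim 17 mm away along own -x; tray centre 38 mm along +x. Far cell (72 mm long, behind a 30 mm high divider) holds the tamper.
- insert: The same smoky tray: origin under its centre.
- tamper_mid (a point): Tamper, 90 mm high, 350 g, standing in the tray's far cell: point half-way up its axis, 45 mm above its underside. Steel base diameter 54 mm, wooden knob diameter 36 mm, straight side 15 to 37 mm above this point: grip there from above. Clear of the rack: this point 30 mm or more in front of its front plane (x under -0.12 in the rack's frame).
- tamper: The same tamper: origin under its base, own z along its axis.
- hook: The same hook tool: origin at the middle of the handle's underside.
- mat_top (a point): Middle of the top of the black rubber tamping mat with an orange edge, fixed, 130 mm square, 4 mm thick, own x and y along its sides.
- cup: Bystander: white ceramic mug, 80 mm across, 75 mm high, origin under its centre. Leave alone.
- spare_cup: Bystander: white ceramic cup without handle, 80 mm across, 65 mm high, origin under its centre. Leave alone.
- hook_tip (a point): Lower end of the hook tool's downturned rod, 130 mm along +x from the handle's centre and 46 mm below it.
Not all that is in view belongs to the job. Of the things shaped like the cradle, the wooden one is meant. Leave any black look-alike of the hook alone.

How it is judged:
On the way, in this order (a step that is already met when the one before it is completed fails the run):
1. the shutter is collapsed (value of joint leaf_a above 1.3 rad), for 0.2 s.
2. the hook tool is lifted off its cradle (z of hook_grip in the frame of cradle above 0.085 m), for 0.1 s.
3. the hook is dragging the tray (distance of insert from where it was at the start of the episode above 0.04 m and contact force between hook and insert above 0.3 N), for 0.1 s.
4. the tamper stands upright in the tray, clear in front of the rack (x of tamper_mid in the frame of rack below -0.12 m and angle between tamper's own z axis and vertical below 0.15 rad and horizontal distance between tamper and insert below 0.05 m), for 0.1 s.
5. the hook tool is back on its cradle, released (x of hook_grip in the frame of cradle between -0.025 and 0.025 m and y of hook_grip in the frame of cradle between -0.013 and 0.013 m and z of hook_grip in the frame of cradle below 0.066 m and angle between hook's own z axis and vertical below 0.1 rad and contact force between the fingers and hook below 0.1 N and x of hook_tip in the frame of cradle above 0.09 m), for 0.2 s.
6. the tamper is lifted out of the tray (height (world z) of tamper above 0.05 m and contact force between the fingers and tamper above 0.5 N), for 0.1 s.
At the end, for the whole second after the job is handed in: Shutter's left leaf beyond 1.3 rad; hook tool at rest, level, on both saddles of its cradle (handle centre within 25 mm along, 13 mm across, hook end as before); tamper at rest, upright within 0.08 rad, on the mat, its axis within 40 mm of the mat's middle along each side (value of joint leaf_a above 1.3 rad and x of hook_grip in the frame of cradle between -0.025 and 0.025 m and y of hook_grip in the frame of cradle between -0.013 and 0.013 m and z of hook_grip in the frame of cradle below 0.066 m and angle between hook's own z axis and vertical below 0.1 rad and x of hook_tip in the frame of cradle above 0.09 m and x of tamper in the frame of mat_top between -0.04 and 0.04 m and y of tamper in the frame of mat_top between -0.04 and 0.04 m and z of tamper in the frame of mat_top between -0.003 and 0.004 m and angle between tamper's own z axis and vertical below 0.08 rad and linear speed of each of tamper, hook below 0.02 m/s); the robot touches nothing.
It fails at once if the tamper is tipped over (angle between tamper's own z axis and vertical above 0.7 rad).
It fails at once if the tamper is dropped (linear speed of tamper above 0.6 m/s and contact force between the fingers and tamper below 0.1 N).
It fails at once if a white cup is moved by more than 30 mm (distance of any of cup, spare_cup from where it was at the start of the episode above 0.03 m).
It also fails if it takes over 72 s, if anything falls off the work surface, if the arm or the gripper's body presses on something with over 40 N, if the wrist force passes 120 N, or if a joint passes its speed limit or range.

ROBOT

A 6-joint arm with a two-finger parallel gripper is mounted at the origin on the work surface. World frame = base frame: x ahead of the robot, y to its left, z up, the work surface at z = 0. Lengths are in m, angles in rad, forces in N, time in s.
With the tool pointing down it reaches from about 0.275 to 0.875 m from the base axis. Payload 12.5 kg.
Tool frame: the origin (TCP) lies at the very end of the fingers, on their centre line; the grasp point (between the pads) lies 19 mm behind it; z points along the fingers, y is the line along which they close (so a half turn about z gives the same grasp; the last joint's range is limited). The gripper opens to 85 mm and grips with 20 to 120 N. Pads are 22 mm wide; open, the fingers measure 114 mm over their backs; the gripper's body (76 mm by 85 mm) begins 54 mm behind the grasp point. The pads swing forward as they close: fully open they stand 13 mm farther back than shut.
Start: joints at [-1.34, 0.351, 1.652, -0, 1.139, -0.085], TCP at [0.171, -0.523, 0.231] pointing down, gripper open.
Joint ranges: [-2.75, 2.75], [-0.79, 2.1], [0.01, 2.65], [-1.57, 4.71], [0.07, 3.14], [-2.87, 2.87]. Speed limits (rad/s): [2.22, 2.22, 2.79, 3.14, 3.14, 3.14].

INTERFACE

Orientations are given as a 3x3 rotation matrix whose columns are the frame's x, y, z axes.
In Python, from bench import manip gives the robot as it stands. Calls block until the motion is done:
- manip.move_ptp(position, orientation): joint-space move of the TCP to a pose.
- manip.move_l(position, attitude=None, max_speed=0.15): straight line of the TCP; attitude=None keeps the orientation; max_speed is the mean speed in m/s.
- manip.move_j(angles): joint-space move.
- manip.set_gripper(opening, effort=None): opening from 0.0 (shut) to 1.0 (fully open); effort is the grip in N (None keeps the last); returns when the fingers have stopped.
- manip.dwell(seconds).
- manip.inverse_kinematics(position, orientation): joint angles nearest the present ones, or None.
- manip.grab_frame(name): name is "side" or "top" or "wrist"; returns (picture, depth): 420x560x3 uint8, red, green, blue; 420x560 float32, m along the optical axis (not along the pixel's ray), 0 where there is no reading.
- manip.get_calibration(name): a dict with "camera_matrix" (3x3 intrinsics, pixels), "R" (3x3) and "t" (3): a world point X has camera coordinates R X + t. Camera axes: x right, y down, z forward; pixel columns grow to the right and rows downward; lengths in m; the calibration is good to about 2 mm. A picture is of the moment at which its call begins: read the wrist's pose just before it. get_calibration takes no time and is no camera call; for the wrist camera it gives the pose at the moment of the call.
A pose or a line that the arm cannot do raises manip.Unreachable and nothing moves.
- manip.sign_off(): hands the job in; it is judged then, once.
Trained networks look in the newest picture that a camera, given by its name, has taken for a name from the list of things; names that differ only in an ending like _2 or _b are one class to them, and where a whole thing is asked for, a point or a joint stands for the part that bears it (a point fixed in the world has none). Each returns a list of dicts, best first, with "confidence" (0 to 1); they miss things now and then, are a little off and sometimes report something else, mostly with a low value. They report only what shows in the picture. A call takes as long as a camera call. They do not tell look-alikes from the thing itself.
- manip.look_for(camera, name): "at" ([x, y, z] in m, in world coordinates, good to about 4 mm: the middle of the surface that is visible of it).
Readings, each from a call of its own:
- manip.current_time(): time.
- manip.current_qpos(): joint angles.
- manip.current_joint_vel(): joint speeds.
- manip.current_joint_torque(): joint torques, N m.
- manip.current_ee_pos(): TCP position.
- manip.current_tcp_rot(): TCP orientation.
- manip.current_force(): force on the tool from outside, world axes, zero at the start.
- manip.current_ft_torque(): the same for the moment, N m.
- manip.current_grip_width(): opening from 0.0 (shut) to 1.0 (fully open).
- manip.current_grip_force(): force on a finger pad.
Only numpy, scipy, OpenCV 4.12 (cv2) and the standard library are available. Lean on these libraries where they do the work, as an engineer would, in place of code of your own. Each camera call takes 0.05 s, during which the arm holds its last target. There are 200 camera calls.

## Working session

There is one attempt and no reset: what is moved stays moved. The work goes in short steps, each a Python script; the robot and the scene stay as the last script left them, time stands still between calls to the robot, and variables do not carry over. Pictures are saved under pics/ and viewed, at most 14 in all, crops included, and the job is handed in when it is done.

```bash
ls; mkdir -p pics
cat > h.py <<'E'
from bench import manip
import numpy as np, cv2
def world(cam,depth,u,v):
    c=manip.get_calibration(cam);K=np.array(c["camera_matrix"]);R=np.array(c["R"]);t=np.array(c["t"])
    d=depth[v,u]; p=np.linalg.inv(K)@np.array([u,v,1.0])*d
    return R.T@(p-t)
def cloud(cam,depth):
    c=manip.get_calibration(cam);K=np.array(c["camera_matrix"]);R=np.array(c["R"]);t=np.array(c["t"])
    v,u=np.mgrid[:depth.shape[0],:depth.shape[1]]
    p=np.stack([(u-K[0,2])/K[0,0],(v-K[1,2])/K[1,1],np.ones_like(u)],-1)*depth[...,None]
    return (p-t)@R
def proj(cam,X):
    c=manip.get_calibration(cam);p=np.array(c["camera_matrix"])@(np.array(c["R"])@np.array(X)+np.array(c["t"]));return p[:2]/p[2]
def down(yaw):  # tool y axis (closing line) at angle yaw+90deg; tool x at yaw
    c,s=np.cos(yaw),np.sin(yaw)
    return np.array([[c,s,0],[s,-c,0],[0,0,-1.0]])
E
python3 - <<'E'
from h import *
ims=[]
for c in("top","side"):
    im,d=manip.grab_frame(c); np.savez(f"pics/{c}0.npz",im=im,d=d); cv2.imwrite(f"pics/{c}0.png",im[...,::-1])
    for n in ["rack","fold","hook_grip","cradle","insert_cell","insert","tamper_mid","tamper","hook","mat_top","cup","spare_cup","hook_tip"]:
        r=manip.look_for(c,n)
        print(c,n,[(np.round(x["at"],3).tolist(),round(x["confidence"],2),proj(c,x["at"]).astype(int).tolist()) for x in r[:3]])
print(manip.current_tcp_rot(),manip.current_time())
E
```

```text
pics
top rack [([0.754, -0.032, 0.146], 0.91, [286, 129])]
top fold [([0.654, -0.018, 0.12], 0.65, [280, 168])]
top hook_grip [([0.275, -0.306, 0.019], 0.97, [381, 309]), ([0.51, -0.335, 0.073], 0.89, [396, 225]), ([0.476, -0.32, 0.007], 0.61, [385, 237])]
top cradle [([0.479, -0.475, 0.006], 0.87, [439, 237]), ([0.473, -0.32, 0.008], 0.83, [385, 238])]
top insert_cell [([0.8, -0.104, 0.009], 0.9, [310, 123]), ([0.654, -0.015, 0.116], 0.69, [279, 168])]
top insert [([0.798, -0.107, 0.002], 0.81, [311, 124])]
top tamper_mid [([0.82, -0.074, 0.033], 0.77, [300, 114]), ([0.691, 0.293, 0.019], 0.48, [170, 158]), ([0.797, -0.109, 0.002], 0.32, [312, 124])]
top tamper [([0.814, -0.076, 0.032], 0.8, [301, 116])]
top hook [([0.275, -0.301, 0.022], 0.63, [379, 309]), ([0.496, -0.332, 0.073], 0.62, [394, 230])]
top mat_top [([0.446, 0.347, 0.005], 0.9, [150, 244])]
top cup [([0.606, 0.406, 0.02], 0.66, [129, 187])]
top spare_cup []
top hook_tip [([0.277, -0.304, 0.02], 0.79, [380, 308]), ([0.504, -0.334, 0.075], 0.75, [396, 227])]
side rack [([0.756, -0.084, 0.09], 0.87, [340, 219]), ([0.786, 
[... 437 characters left out ...]
095, 0.036], 0.6, [360, 234])]
side tamper [([0.817, -0.091, 0.03], 0.59, [359, 234])]
side hook [([0.503, -0.345, 0.072], 0.87, [259, 292]), ([0.278, -0.316, 0.025], 0.78, [177, 300])]
side mat_top [([0.446, 0.341, 0.004], 0.89, [239, 167]), ([0.752, -0.085, 0.087], 0.63, [339, 220]), ([0.66, -0.05, 0.072], 0.3, [307, 218])]
side cup [([0.604, 0.369, 0.051], 0.93, [281, 150])]
side spare_cup [([0.679, 0.265, 0.048], 0.68, [304, 166])]
side hook_tip [([0.503, -0.343, 0.067], 0.96, [259, 292]), ([0.277, -0.314, 0.019], 0.83, [177, 301])]
[[ 9.50539547e-01  3.10603555e-01 -2.03819453e-05]
 [ 3.10603555e-01 -9.50539548e-01 -3.48860180e-06]
 [-2.04574172e-05 -3.01465069e-06 -1.00000000e+00]] 1.4
```

View pics/top0.png

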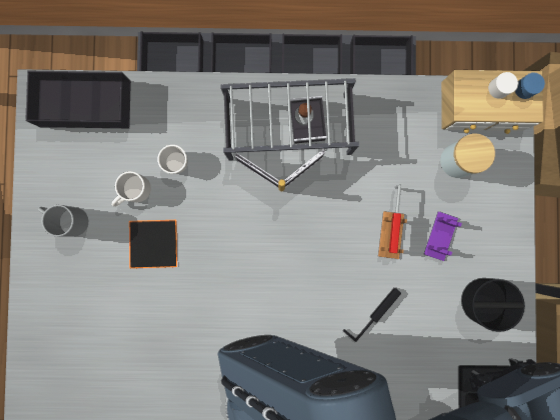

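View pics/side0.png

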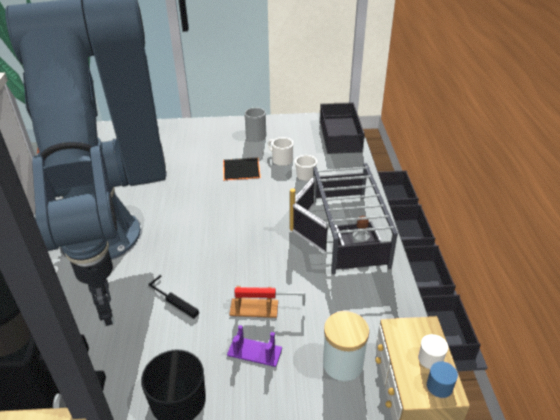

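The top view shows the rack at (290,117) with the fold at (281,184). The wooden cradle with the red hook is at (392,235), the purple look-alike cradle at (442,236) and the black look-alike hook at (375,313). The mat is at (153,244), and the white cups are at (130,186) and (172,159). The red tool on the wooden, brown cradle fits the description. Next I'll get exact poses from depth.

Run:
```python
from h import *
z=np.load("pics/top0.npz");im,d=z["im"],z["d"];P=cloud("top",d)
hsv=cv2.cvtColor(im,cv2.COLOR_RGB2HSV);H,S,V=cv2.split(hsv)
def rect(m,name):
    q=P[m][:,:2].astype(np.float32)*1000
    print(name,len(q),cv2.minAreaRect(q),"z",np.round(np.percentile(P[m][:,2],[5,50,95]),4),"mean",P[m].mean(0).round(4))
X,Y,Z=P[...,0],P[...,1],P[...,2]
box=lambda x0,x1,y0,y1,z0,z1:(X>x0)&(X<x1)&(Y>y0)&(Y<y1)&(Z>z0)&(Z<z1)&(d>0)
hk=box(.35,.7,-.42,-.25,.06,.09)
rect(hk&((H<6)|(H>174))&(S>150)&(V>90),"handle")
rect(box(.53,.7,-.42,-.25,.045,.09),"rod")
rect(box(.35,.6,-.42,-.25,-.004,.03)&(H>6)&(H<25)&(S>90),"cradlefoot")
rect(box(.35,.6,-.42,-.25,.052,.066)&(H>6)&(H<25)&(S>90),"cheeks")
rect(box(.6,.95,-.25,.25,.125,.155),"roof")
rect(box(.6,.95,-.25,.25,.137,.155),"roofhi")
rect(box(.55,.75,-.2,.2,.155,.18),"barrel")
rect(box(.3,.6,.2,.45,-.01,.02)&(((H>3)&(H<25)&(S>120)&(V>80))|(V<60)),"mat")
rect(box(.55,.68,.35,.47,.05,.085),"mug"); rect(box(.62,.75,.2,.345,.05,.085),"cup2")
rect(box(.7,.95,-.16,0,.07,.1),"knob");rect(box(.7,.95,-.16,0,.03,.05),"trayrim")
# leaves top edge
m=box(.58,.75,-.2,.2,.1,.122);rect(m,"leaves")
crop=np.hstack([cv2.resize(im[75:195,215:365],None,fx=3,fy=3,interpolation=2),cv2.resize(im[175:265,370:465],None,fx=3.5,fy=4,interpolation=2)])
cv2.imwrite("pics/crop.png",crop[...,::-1]);print(crop.shape)
```

```text
handle 316 ((489.38909912109375, -332.9227294921875), (21.452680587768555, 107.38153839111328), 84.5958480834961) z [0.0648 0.0715 0.077 ] mean [ 0.4897 -0.3319  0.0712]
rod 136 ((576.7107543945312, -331.35400390625), (31.47570037841797, 89.80917358398438), 88.4087142944336) z [0.0557 0.0642 0.0729] mean [ 0.5674 -0.339   0.0644]
cradlefoot 518 ((484.0650329589844, -335.4425048828125), (60.93374252319336, 128.42953491210938), 83.74476623535156) z [0.001  0.0062 0.0119] mean [ 0.4794 -0.3284  0.0064]
cheeks 71 ((487.19635009765625, -335.8173828125), (52.911014556884766, 104.74534606933594), 83.4544677734375) z [0.0534 0.0576 0.0636] mean [ 0.4853 -0.3307  0.0579]
roof 2402 ((745.649169921875, -42.08538818359375), (279.1664123535156, 353.7967224121094), 3.8048758506774902) z [0.1327 0.1395 0.1443] mean [ 0.7928 -0.0388  0.1392]
roofhi 1867 ((744.765380859375, -42.17291259765625), (277.5252380371094, 352.707763671875), 3.6790659427642822) z [0.1374 0.1404 0.1445] mean [ 0.7926 -0.038   0.1406]
barrel 38 ((613.0319213867188, -21.066608428955078), (16.36158561706543, 14.29944133758545), 4
[... 385 characters left out ...]
6029 0.3973 0.0663]
cup2 178 ((685.0726928710938, 280.54852294921875), (76.89002227783203, 76.36115264892578), 1.363987684249878) z [0.0528 0.061  0.0673] mean [0.6884 0.2851 0.0608]
knob 119 ((821.5105590820312, -81.46994018554688), (32.89786148071289, 34.10191345214844), 48.501686096191406) z [0.074  0.0884 0.0961] mean [ 0.8201 -0.0792  0.0876]
trayrim 333 ((783.3006591796875, -95.87298583984375), (169.71385192871094, 90.44169616699219), 6.819665431976318) z [0.0309 0.0419 0.0478] mean [ 0.8082 -0.0946  0.0406]
leaves 468 ((669.5578002929688, 4.52740478515625), (272.3082580566406, 120.78672790527344), 81.35734558105469) z [0.1041 0.114  0.119 ] mean [ 0.6654 -0.0056  0.1134]
(360, 782, 3)
```

View pics/crop.png

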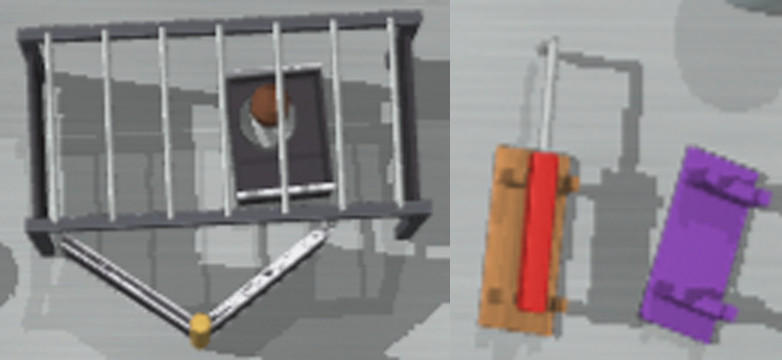

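The crop confirms it: the red tool lies on the brown wooden cradle at crop (535,235), and the purple one is the decoy. The numbers agree too. Jamb to barrel measures 0.150 m, which gives leaf_a ≈ 0.64 rad. Now I'll cage the fold barrel loosely between the fingers and swing it along its arc.

```bash
cat >> h.py <<'E'
RY=0.065; RO=np.array([0.794,-0.039])
RR=np.array([[np.cos(RY),-np.sin(RY)],[np.sin(RY),np.cos(RY)]])
rack=lambda x,y:RO+RR@np.array([x,y])
torack=lambda p:RR.T@(np.array(p)[:2]-RO)
J=rack(-.09,.15)
def fold(a):
    phi=RY-np.pi/2-a
    return J+.15*np.array([np.cos(phi),np.sin(phi)]),phi+np.pi
E
python3 - <<'E'
from h import *
p=np.array([.613,-.021]); v=p-J
a0=RY-np.pi/2-np.arctan2(v[1],v[0]); print("a0",a0,np.linalg.norm(v),J,fold(1.44))
manip.set_gripper(.65)
yaw=fold(a0)[1]
manip.move_ptp([*p,.25],down(yaw))
manip.move_l([*p,.126],max_speed=.2); print(manip.current_force())
manip.set_gripper(.36,20); print(manip.current_grip_width(),manip.current_force())
for a in np.linspace(a0,1.48,7)[1:]:
    q,y=fold(a); manip.move_l([*q,.126],down(y)); print(round(a,2),manip.current_force().round(1))
manip.set_gripper(.65)
q=manip.current_ee_pos(); manip.move_l([q[0],q[1],.26],max_speed=.25)
im,d=manip.grab_frame("top");np.savez("pics/top1.npz",im=im,d=d);P=cloud("top",d)
im2,_=manip.grab_frame("side")
m=(P[...,2]>.155)&(P[...,2]<.175)&(P[...,0]>.5)&(P[...,0]<.65)&(P[...,1]>0)&(P[...,1]<.2);print(P[m].mean(0),m.sum(),manip.look_for("side","fold")[:1])
cv2.imwrite("pics/s1.png",im2[...,::-1]);print(manip.current_time())
E
```

```text
a0 0.6394322612375682 0.1498954337878909 [0.69444692 0.10483736] (array([0.54731296, 0.0756552 ]), 0.19579632679489656)
[-0.34890333 -0.61574522  0.90879249]
0.3601586223807528 [-0.15039987  0.63489796 -0.22152333]
0.78 [ 0.7 -0.9  0. ]
0.92 [ 0.7  0.3 -0.1]
1.06 [ 0.1 -0.7  1.4]
1.2 [ 1.7  0.5 -0. ]
1.34 [-0.6 -0.1  0.2]
1.48 [ 0.5 -0.3 -0. ]
[nan nan nan] 0 [{'at': [0.615, 0.0727, 0.08], 'confidence': 0.89}]
8.2583<stdin>:15: RuntimeWarning: Mean of empty slice.
  ret = um.true_divide(
```

View pics/s1.png

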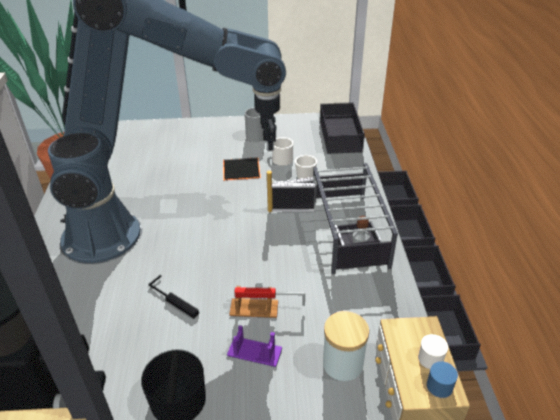

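The side view shows the leaves folded together at (293,195), with the barrel at (268,188) at the left jamb. I'll move above the hook, confirm the barrel numerically, and refine the handle and tray poses.

Run:
```python
from h import *
manip.set_gripper(1.0)
hy=-.105
manip.move_ptp([.47,-.333,.26],down(hy))
im,d=manip.grab_frame("top");np.savez("pics/top2.npz",im=im,d=d);P=cloud("top",d)
m=(P[...,2]>.155)&(P[...,2]<.175)&(P[...,0]>.5)&(P[...,0]<.65)&(P[...,1]>0)&(P[...,1]<.2);b=P[m].mean(0);v=b[:2]-J
print("barrel",b,m.sum(),"a",RY-np.pi/2-np.arctan2(v[1],v[0])+(0 if v[1]<0 else 2*np.pi))
# wrist
c=manip.get_calibration("wrist");w,wd=manip.grab_frame("wrist");np.savez("pics/w2.npz",im=w,d=wd,**{k:np.array(c[k]) for k in c if k in("camera_matrix","R","t")})
Q=cloud("wrist",wd);H,S,V=cv2.split(cv2.cvtColor(w,cv2.COLOR_RGB2HSV))
k=(((H<6)|(H>174))&(S>150)&(V>80)&(wd>0)&(Q[...,2]>.066));print("handle",k.sum(),cv2.minAreaRect(Q[k][:,:2].astype(np.float32)*1000),np.median(Q[k],0))
k=(H>6)&(H<25)&(S>90)&(Q[...,2]<.02)&(Q[...,2]>0.002);print("foot",k.sum(),cv2.minAreaRect(Q[k][:,:2].astype(np.float32)*1000),np.median(Q[k],0))
cr=cv2.resize(im[80:160,270:350],(560,560),interpolation=2)
cv2.imwrite("pics/c2.png",np.hstack([cr,np.pad(cv2.resize(w,(240,180)),((0,380),(0,0),(0,0)))])[...,::-1]);print(manip.current_time())
for n in("insert_cell","tamper_mid"): print(n,manip.look_for("side",n)[:2] if 0 else [ (np.round(x["at"],3),x["confidence"]) for x in manip.look_for("top",n)[:2]])
```

```text
barrel [0.54609712 0.07796182 0.16326786] 39 a 1.456576871606432
handle 1909 ((488.5761413574219, -331.68505859375), (19.262393951416016, 108.53839874267578), 84.38328552246094) [ 0.49231122 -0.33168147  0.0730983 ]
foot 2267 ((483.0514221191406, -333.7171325683594), (59.277435302734375, 128.37667846679688), 83.47587585449219) [ 0.49149347 -0.34622508  0.0072196 ]
10.3167
insert_cell [(array([ 0.8  , -0.106,  0.007]), 0.62)]
tamper_mid [(array([ 0.817, -0.078,  0.032]), 0.76)]
```

View pics/c2.png

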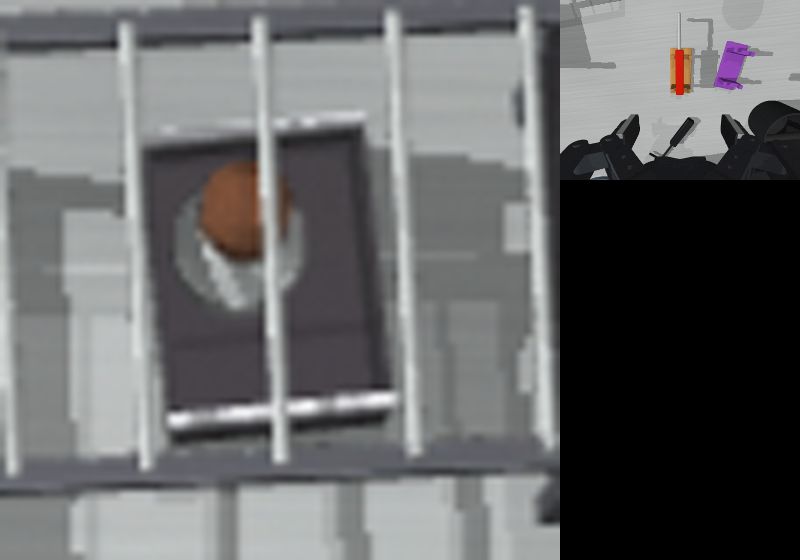

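The crop shows the tray's near rim from (168,418) to (397,398) and the far rim from (147,140) to (365,118). leaf_a is 1.457 rad. I'll intersect those pixels with the plane z = 45 mm and pick up the hook.

```bash
cat >> h.py <<'E'
def ray(cam,u,v,z):
    c=manip.get_calibration(cam);K=np.array(c["camera_matrix"]);R=np.array(c["R"]);t=np.array(c["t"])
    C=-R.T@t; r=R.T@np.linalg.inv(K)@np.array([u,v,1.0]); return C+r*(z-C[2])/r[2]
E
python3 - <<'E'
from h import *
q=[ray("top",270+(a+.5)/7-.5,80+(b+.5)/7-.5,.045)[:2] for a,b in((168,418),(397,398),(365,118),(147,140))]
q=np.array(q);print(q.round(4),"w",np.linalg.norm(q[0]-q[1]),np.linalg.norm(q[2]-q[3]),"l",np.linalg.norm(q[0]-q[3]),np.linalg.norm(q[1]-q[2]))
print("center",q.mean(0),"yaw",[np.arctan2(*(q[i]-q[j])[::-1]) for i,j in((3,0),(2,1))],np.arctan2(*(q[0]-q[1])[::-1])-np.pi/2)
hy=-.1; g=[.489,-.3325]
manip.move_l([*g,.12],down(hy),max_speed=.25)
manip.move_l([*g,.043],max_speed=.12)
manip.set_gripper(0.0,60); print(manip.current_grip_width(),manip.current_grip_force(),manip.current_ee_pos(),manip.current_force())
manip.move_l([*g,.15],max_speed=.15)
w,wd=manip.grab_frame("wrist");cv2.imwrite("pics/w3.png",w[...,::-1])
print(manip.current_grip_width(),manip.current_grip_force(),manip.current_force(),manip.current_ft_torque(),manip.current_time())
Q=cloud("wrist",wd);H,S,V=cv2.split(cv2.cvtColor(w,cv2.COLOR_RGB2HSV))
k=(((H<6)|(H>174))&(S>150)&(V>80)&(wd>0)&(Q[...,2]>.1));print("handle",k.sum(),cv2.minAreaRect(Q[k][:,:2].astype(np.float32)*1000),np.percentile(Q[k],[2,50,98],axis=0))
E
```

```text
[[ 0.7463 -0.0543]
 [ 0.7557 -0.1456]
 [ 0.8686 -0.1318]
 [ 0.8584 -0.0445]] w 0.0917749004624638 0.08781676091785567 l 0.11249782626018538 0.1137712030586881
center [ 0.80728473 -0.0940595 ] yaw [np.float64(0.08713680837202999), np.float64(0.12217888499788375)] 0.10231673040112899
0.22303888232039276 58.95741105079651 [ 0.48915001 -0.33258932  0.04331672] [1.27711878 0.95974118 4.37215091]
0.22647376215998277 58.56934726238251 [ 0.20739187  0.42844947 -3.31794282] [ 0.02753205  0.06271891 -0.02950597] 13.4583
handle 10113 ((500.6805114746094, -332.3646240234375), (21.473176956176758, 85.31924438476562), 84.86076354980469) [[ 0.4613837  -0.3436465   0.17527327]
 [ 0.50755617 -0.33266087  0.17849024]
 [ 0.54249413 -0.32154038  0.17977148]]
```

View pics/w3.png

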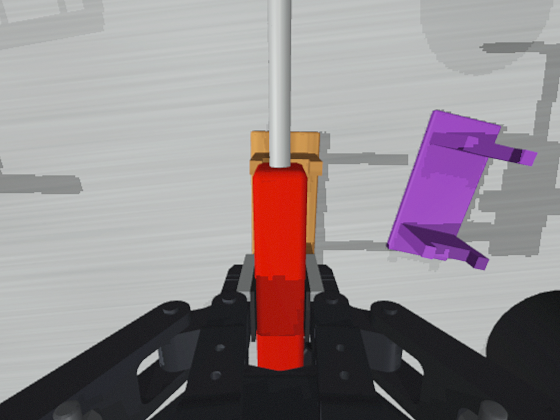

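The hook is gripped level and lifted: the handle is at (280,265) and the empty wooden cradle at (285,190). Now I'll check its tilt at a pre-entry pose, then go over the rim and down into the near cell.

Run:
```python
from h import *
manip.set_gripper(0.0,100)
hy=.08; u=np.array([np.cos(hy),np.sin(hy)])
tip=np.array([.7685,-.093]); g=tip-.1303*u; pre=g-.14*u
manip.move_l([.489,-.3325,.2],max_speed=.2)
manip.move_ptp([*pre,.15],down(hy))
w,wd=manip.grab_frame("wrist");Q=cloud("wrist",wd);H,S,V=cv2.split(cv2.cvtColor(w,cv2.COLOR_RGB2HSV))
p=manip.current_ee_pos()
s=(Q-[*p[:2],0])@np.array([*u,0]); l=(Q-[*p[:2],0])@np.array([-u[1],u[0],0])
k=((H<6)|(H>174))&(S>150)&(wd>0)&(abs(l)<.008)&(s>.015)&(s<.05)&(Q[...,2]>.16)
print("handle slope",np.polyfit(s[k],Q[...,2][k],1),k.sum())
k=(s>.06)&(s<.15)&(abs(l)<.02)&(Q[...,2]>.1)&(wd>0)
print("rod",k.sum(),np.polyfit(s[k],l[k],1),[ (round(a,3),np.round(np.percentile(Q[...,2][k&(s>a)&(s<a+.01)],90),4)) for a in(.07,.09,.11,.12) if (k&(s>a)&(s<a+.01)).any()],s[k].max())
print(g,pre,p,manip.current_time())
```

```text
handle slope [-0.00021048  0.17993027] 3838
rod 3410 [0.00073565 0.00131565] [(0.07, np.float64(0.1724)), (0.09, np.float64(0.1723))] 0.10980897728292055
[ 0.63861674 -0.10341288] [ 0.4990645  -0.11460094] [ 0.49948859 -0.11585226  0.15016937] 15.025
```

Run:
```python
from h import *
hy=.08; u=np.array([np.cos(hy),np.sin(hy)])
g=np.array([.7685,-.093])-.1303*u; pre=g-.14*u
manip.move_l([*pre,.088],max_speed=.15); f0=manip.current_force()
manip.move_l([*g,.088],max_speed=.12); print(f0.round(1),manip.current_force().round(1))
im,_=manip.grab_frame("side");c=cv2.resize(im[170:300,250:400],None,fx=4,fy=4,interpolation=2);cv2.imwrite("pics/s4.png",c[...,::-1])
im,_=manip.grab_frame("top");c=cv2.resize(im[80:180,260:360],None,fx=5,fy=5,interpolation=2);cv2.imwrite("pics/t4.png",c[...,::-1])
print(manip.current_time())
```

```text
[ 0.7 -0.1 -2. ] [ 0.4  0.7 -2.2]
17.0083
```

View pics/s4.png

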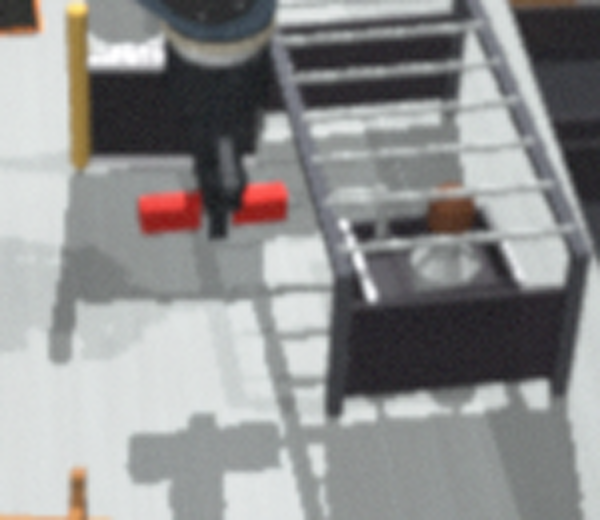

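View pics/t4.png

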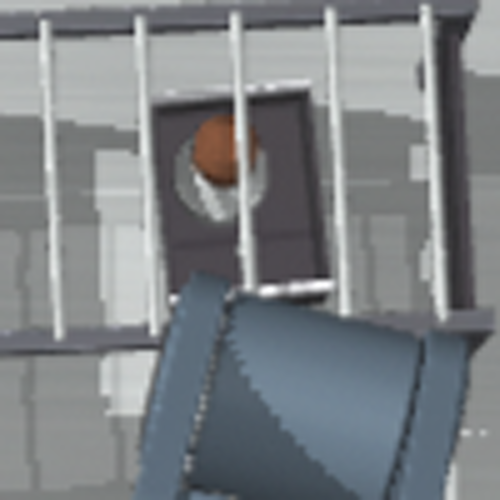

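In the side crop, the downturned rod at (380,215) is behind the near rim at (355,255), and its clearances are fine. I'll lower it and drag.

Run:
```python
from h import *
p=manip.current_ee_pos(); f0=manip.current_force()
manip.move_l([p[0],p[1],.041],max_speed=.06); f1=manip.current_force(); print(f0.round(1),f1.round(1))
if abs(f1[2]-f0[2])>4: raise SystemExit("contact")
d=RR@np.array([-1,0])
q=p[:2]
for s in (.05,.13,.215):
    t=q+d*s; manip.move_l([*t,.041],max_speed=.07); print(s,manip.current_force().round(1))
im,dd=manip.grab_frame("top");np.savez("pics/top5.npz",im=im,d=dd)
for c in("top","side"):
    if c=="side": im,dd=manip.grab_frame("side")
    for n in("insert","insert_cell","tamper","tamper_mid"): 
        for x in manip.look_for(c,n)[:2]: print(c,n,np.round(x["at"],3),round(x["confidence"],2),torack(x["at"]).round(3))
cv2.imwrite("pics/s5.png",im[...,::-1]);print(manip.current_time())
```

```text
[ 0.7  0.1 -2. ] [ 0.3  0.1 -2.2]
0.05 [ 1.6 -0.3 -2.2]
0.13 [-0.2 -0.5 -2.7]
0.215 [ 0.5  0.3 -2.3]
top insert [ 0.593 -0.118  0.001] 0.69 [-0.205 -0.066]
top insert [0.448 0.345 0.007] 0.32 [-0.32   0.406]
top insert_cell [ 0.595 -0.117  0.007] 0.95 [-0.204 -0.065]
top insert_cell [ 0.519 -0.108  0.06 ] 0.29 [-0.279 -0.051]
top tamper [0.623 0.083 0.116] 0.66 [-0.163  0.133]
top tamper [ 0.616 -0.09   0.03 ] 0.58 [-0.181 -0.039]
top tamper_mid [ 0.621 -0.089  0.03 ] 0.63 [-0.175 -0.039]
side insert [ 0.59  -0.136  0.022] 0.79 [-0.21  -0.083]
side insert_cell [ 0.592 -0.139  0.025] 0.63 [-0.208 -0.086]
side tamper [ 0.616 -0.101  0.039] 0.85 [-0.181 -0.05 ]
side tamper_mid [ 0.618 -0.104  0.04 ] 0.89 [-0.18  -0.053]
21.9667
```

View pics/s5.png

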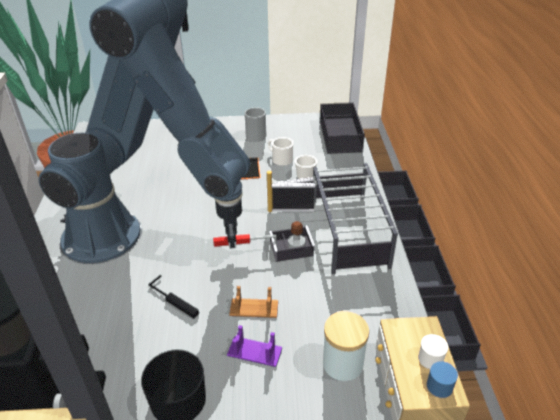

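The tray is out at (292,242), with the tamper standing in it about 0.085 m in front of the rack's front plane. Now I'll unhook and return the tool, checking first that it hasn't slipped in the grip.

Run:
```python
from h import *
p=manip.current_ee_pos(); d=RR@np.array([1,0]); q=p[:2]+d*.009
manip.move_l([*q,.041],max_speed=.05)
manip.move_l([*q,.19],max_speed=.15)
hy=-.1; u=np.array([np.cos(hy),np.sin(hy)]); g=[.489,-.3325]
manip.move_ptp([*g,.15],down(hy))
p=manip.current_ee_pos()
w,wd=manip.grab_frame("wrist");Q=cloud("wrist",wd);H,S,V=cv2.split(cv2.cvtColor(w,cv2.COLOR_RGB2HSV))
s=(Q-[*p[:2],0])@np.array([*u,0]); l=(Q-[*p[:2],0])@np.array([-u[1],u[0],0])
red=((H<6)|(H>174))&(S>150)&(wd>0)&(Q[...,2]>.14)
k=red&(abs(l)<.008)&(s>.015)&(s<.05)
print("slope",np.polyfit(s[k],Q[...,2][k],1),"yaw",np.polyfit(s[k],l[k],1),"front",np.percentile(s[red],99.8))
k=(s>.06)&(s<.12)&(abs(l)<.02)&(Q[...,2]>.1)&(wd>0)
print("rod",np.polyfit(s[k],l[k],1),[round(float(np.percentile(Q[...,2][k&(s>a)&(s<a+.01)],90)),4) for a in(.065,.075,.085,.095)],p,manip.current_time())
```

```text
slope [-0.00226876  0.18002926] yaw [1.90489170e-03 2.48184684e-05] front 0.05483396996885354
rod [0.00343273 0.00156591] [0.1724, 0.1723, 0.1724, 0.1724] [ 0.48887755 -0.33132052  0.14991308] 24.4
```

Run:
```python
from h import *
g=[.489,-.3325]
manip.move_l([*g,.07],max_speed=.15)
manip.move_l([*g,.0442],max_speed=.04); manip.dwell(.2); print(manip.current_ee_pos(),manip.current_force())
manip.set_gripper(.5); manip.set_gripper(1.0)
manip.move_l([*g,.26],max_speed=.2)
w,wd=manip.grab_frame("wrist");Q=cloud("wrist",wd);H,S,V=cv2.split(cv2.cvtColor(w,cv2.COLOR_RGB2HSV))
k=(((H<6)|(H>174))&(S>150)&(V>80)&(wd>0)&(Q[...,2]>.066));print("handle",k.sum(),cv2.minAreaRect(Q[k][:,:2].astype(np.float32)*1000),np.percentile(Q[k],[5,50,95],axis=0)[:,2])
# tray/tamper
im,d=manip.grab_frame("top");P=cloud("top",d);X,Y,Z=P[...,0],P[...,1],P[...,2]
m=(X>.5)&(X<.68)&(Y>-.2)&(Y<0)
k=m&(Z>.08)&(Z<.1);print("knob",k.sum(),cv2.minAreaRect(P[k][:,:2].astype(np.float32)*1000))
H,S,V=cv2.split(cv2.cvtColor(im,cv2.COLOR_RGB2HSV))
k=m&(Z>.06)&(H<20)&(S>100);print("wood",k.sum(),P[k].mean(0),np.percentile(P[k],[5,95],axis=0))
cr=cv2.resize(im[130:280,240:420],None,fx=4,fy=4,interpolation=2);cv2.imwrite("pics/t6.png",cr[...,::-1]);print(manip.current_time())
```

```text
[ 0.48905521 -0.33256427  0.04429325] [ 0.11349443  0.98592274 -2.02397728]
handle 1870 ((489.35052490234375, -330.7701110839844), (19.37354278564453, 108.33514404296875), 84.77458190917969) [0.07139598 0.07298851 0.07426549]
knob 134 ((620.2562255859375, -93.65099334716797), (33.147064208984375, 32.38703536987305), 0.8030409812927246)
wood 117 [ 0.61899153 -0.09280586  0.08960209] [[ 0.60650647 -0.1068952   0.08242026]
 [ 0.63108351 -0.0798549   0.0958093 ]]
28.2583
```

View pics/t6.png

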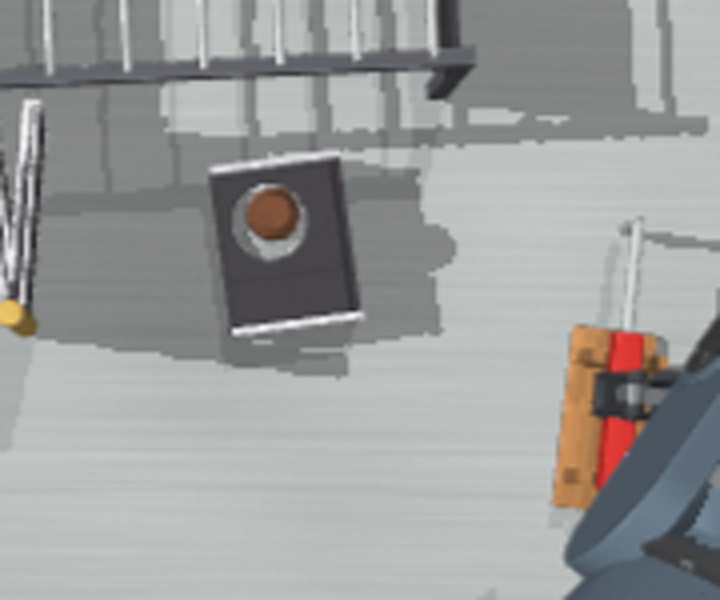

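The hook is back where it lay: the handle is within 1 mm of its starting position and at the same height. The tamper stands in the tray at crop (270,215). I'll take a wrist check from above, then grasp.

Run:
```python
from h import *
def knob(cam):
    im,d=manip.grab_frame(cam);P=cloud(cam,d);H,S,V=cv2.split(cv2.cvtColor(im,cv2.COLOR_RGB2HSV))
    k=(P[...,0]>.55)&(P[...,0]<.69)&(P[...,1]>-.17)&(P[...,1]<-.03)&(P[...,2]>.078)&(H<20)&(S>90)&(d>0)
    return k.sum(),cv2.minEnclosingCircle(P[k][:,:2].astype(np.float32)*1000),np.percentile(P[k][:,2],[50,98])
manip.move_ptp([.60,-.093,.24],down(.05)); n,(c,r),z=knob("wrist");print(n,c,r,z)
x,y=np.array(c)/1000
if not(abs(x-.62)<.01 and abs(y+.093)<.01 and r<23): raise SystemExit("odd")
manip.move_l([x,y,.13],max_speed=.25); manip.move_l([x,y,.057],max_speed=.1); print(manip.current_force().round(1))
manip.set_gripper(0,50); p0=manip.current_ee_pos();print(manip.current_grip_width()*85,manip.current_grip_force(),p0,manip.current_force().round(1))
manip.move_l([x,y,.12],max_speed=.08);manip.dwell(.1);print(manip.current_grip_width()*85,manip.current_force().round(1))
manip.move_l([x,y,.27],max_speed=.2)
im,_=manip.grab_frame("side");cv2.imwrite("pics/s7.png",cv2.resize(im[120:320,200:420],None,fx=3,fy=3)[...,::-1]);print(manip.current_time())
```

```text
1189 (616.602294921875, -116.54954528808594) 42.28468704223633 [0.09178554 0.29520306]odd
```

Some pixels of the gripper (z up to 0.3) got into the mask, so I'll limit the height.

Run:
```python
from h import *
def knob(cam):
    im,d=manip.grab_frame(cam);P=cloud(cam,d);H,S,V=cv2.split(cv2.cvtColor(im,cv2.COLOR_RGB2HSV))
    k=(P[...,0]>.58)&(P[...,0]<.66)&(P[...,1]>-.14)&(P[...,1]<-.05)&(P[...,2]>.082)&(P[...,2]<.1)&(H<20)&(S>90)&(d>0)
    return k.sum(),cv2.minEnclosingCircle(P[k][:,:2].astype(np.float32)*1000),np.percentile(P[k][:,2],[50,98])
n,(c,r),z=knob("wrist");print(n,c,r,z)
x,y=np.array(c)/1000
if not(abs(x-.62)<.008 and abs(y+.093)<.008 and r<23): raise SystemExit("odd")
manip.move_l([x,y,.13],max_speed=.25); manip.move_l([x,y,.057],max_speed=.1); print(manip.current_force().round(1))
manip.set_gripper(0,50); p0=manip.current_ee_pos();print(manip.current_grip_width()*85,manip.current_grip_force(),p0,manip.current_force().round(1))
manip.move_l([x,y,.12],max_speed=.08);manip.dwell(.1);print(manip.current_grip_width()*85,manip.current_force().round(1))
manip.move_l([x,y,.27],max_speed=.2)
im,_=manip.grab_frame("side");cv2.imwrite("pics/s7.png",cv2.resize(im[120:320,200:420],None,fx=3,fy=3)[...,::-1]);print(manip.current_time())
```

```text
1127 (620.2041015625, -91.1694564819336) 17.84136962890625 [0.09165137 0.09444322]
[ 0.5 -0.3 -0.7]
34.48741055948853 49.7987346095033 [ 0.6204586  -0.09137175  0.05742263] [-0.  -1.7  4.5]
34.08300397333349 [ 0.6  0.4 -3.1]
33.3917
```

View pics/s7.png

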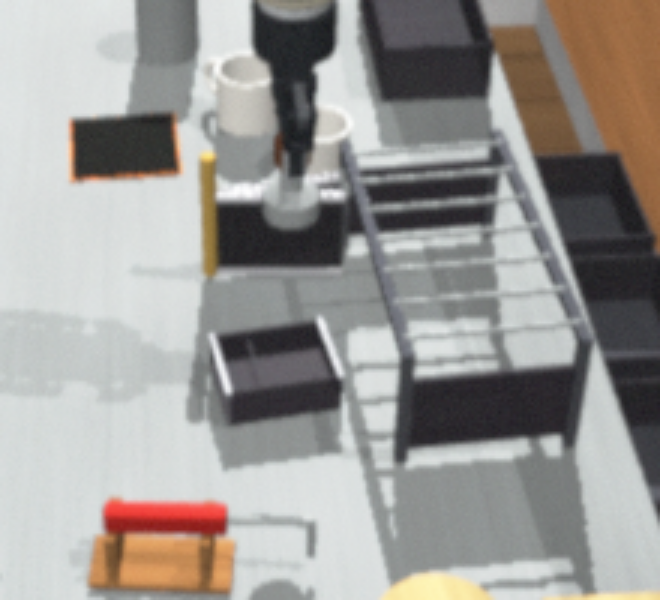

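The tamper is lifted clear and upright in the gripper at (292,205), and the tray is empty. Now I'll place it on the mat with a slow, force-checked descent.

Run:
```python
from h import *
m=[.4495,.3425]
manip.move_ptp([*m,.25],down(.05))
manip.move_l([*m,.075],max_speed=.15); manip.move_l([*m,.0605],max_speed=.04); manip.dwell(.1); f0=manip.current_force()[2]
z=.0605
while z>.0545:
    z-=.001; manip.move_l([*m,z],max_speed=.02); f=manip.current_force()[2]
    if f-f0>2: break
print("z",z,f0,f)
manip.set_gripper(.47); manip.dwell(.2); manip.set_gripper(1.0)
manip.move_l([*m,.2],max_speed=.12)
manip.move_ptp([.45,.10,.3],down(.05)); manip.dwell(.3)
im,d=manip.grab_frame("top");P=cloud("top",d);X,Y,Z=P[...,0],P[...,1],P[...,2]
k=(X>.36)&(X<.54)&(Y>.25)&(Y<.43)&(Z>.08)&(Z<.1);print("knob",k.sum(),cv2.minAreaRect(P[k][:,:2].astype(np.float32)*1000),P[k][:,2].max())
k=(Z>.155)&(Z<.175)&(X>.5)&(X<.65)&(Y>0)&(Y<.2);print("barrel",P[k].mean(0) if k.any() else None)
s,_=manip.grab_frame("side");cv2.imwrite("pics/f8.png",np.hstack([im[120:300,90:440],s[120:300,180:400]])[...,::-1])
print(manip.current_time(),manip.current_force())
```

```text
z 0.056499999999999995 -4.848001763991587 6.666588910623672
knob 138 ((451.180908203125, 340.34661865234375), (31.932697296142578, 33.77717590332031), 65.7891845703125) 0.09701925829992612
barrel [0.54628265 0.07801113 0.16369014]
41.75 [ 0.34100204 -0.10020064 -0.15563108]
```

View pics/f8.png

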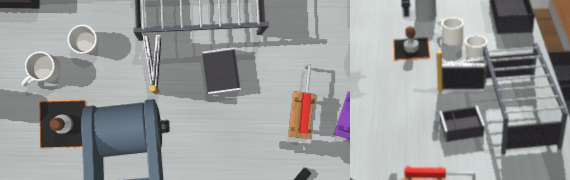

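The tamper stands upright in the middle of the mat. The shutter is still collapsed, the hook is on its cradle and the cups haven't moved. Handing in.

```bash
python3 -c "
from bench import manip
print(manip.sign_off())"
```

```text
the job is handed in; nothing more can be done
None
```

I did every step in order and handed the job in at about 42 s of the 72 s limit: shutter collapsed (leaf_a ≈ 1.46 rad), tray dragged out, hook tool back on its wooden cradle, tamper upright near the middle of the mat, both white cups untouched; sign-off returned no verdict.

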